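# Lift a slide tray onto the lab shaker and clamp it

### The arm

A 6-joint arm with a two-finger parallel gripper is mounted at the origin on the work surface. World frame = base frame: x ahead of the robot, y to its left, z up, the work surface at z = 0. Lengths are in m, angles in rad, forces in N, time in s.
With the tool pointing down it reaches from about 0.25 to 0.85 m from the base axis. Payload 12.5 kg.
Tool frame: the origin (TCP) lies on the centre line of the jaws, within the pads' length; the fingertips stand 17 mm ahead of it and the grasp point (between the pads) lies 2 mm behind it; z points along the fingers, y is the line along which they close (so a half turn about z gives the same grasp; the last joint's range is limited). The gripper opens to 93 mm and grips with 3 to 60 N. Pads are 15 mm wide; open, the fingers measure 128 mm over their backs; the gripper's body (75 mm by 188 mm) begins 65 mm behind the grasp point.
Start: joints at [-0.085, 0.351, 1.652, -0, 1.139, -0.085], TCP at [0.55, 0, 0.236] pointing down, gripper open.
Joint ranges: [-2.75, 2.75], [-0.79, 2.1], [0.01, 2.65], [-1.57, 4.71], [0.07, 3.14], [-2.87, 2.87]. Speed limits (rad/s): [2.22, 2.22, 2.79, 3.14, 3.14, 3.14].

### API

Orientations are given as a unit quaternion [x, y, z, w].
In Python, from workcell import env, vision gives the robot as it stands. The module is installed in compiled form; this text tells all that it offers.
- The arm moves only by the shell command python3 -m creep 'ROWS' [FORCE]. ROWS is JSON, a list of rows, each a list of 5 numbers: the opening, from 0 (shut) to 1 (fully open), then the shift along the tool's x, y, z scaled (see below), then the turn about the tool's z scaled (see below). In form: [[jaw, tx, ty, tz, roll], ...]. A call has 1 to 5 rows; each row is the pose to reach, as a shift and turn from the pose commanded when the call began, along the tool's axes at that moment; what a row does not reach only later rows make up. The controller multiplies each number of a shift by 0.4 m and each number of a turn by 2 rad. A row lasts 1/8 s, in which the tool goes at most 62.5 mm and 10.7 degrees, less where a joint would pass 70% of its speed; a pose out of reach is approached as far as the arm can. A call with a number of a shift or a turn outside -1 to 1 is refused whole. A call with a gripper value outside its range is refused whole. The fingers move at their own pace and stop on an object; FORCE is the grip in N (left out, the last holds). Time passes only in rows, so rows that repeat a pose let the fingers close. It gives the time, the measured TCP pose, the force, the opening and the grip force at its end, in the units of the state.
- env.observe(): the state, without advancing time (a new reading comes with each control period).
- vision.read_camera(name): name is "scene" or "side" or "wrist"; returns a dict with "color" (480x640x3 uint8, blue, green, red), "intrinsics" (3x3 intrinsics, pixels), "R" (3x3) and "t" (3): a world point X has camera coordinates R X + t. Camera axes: x right, y down, z forward; pixel columns grow to the right and rows downward; lengths in m; the calibration is good to about 2 mm. A picture is of the moment at which its call begins. There is no depth.
- env.hand_in(): hands the job in; it is judged then, once.
The state is a dict: "time": time; "joints": joint angles; "qvel": joint speeds; "joint_torque": joint torques, N m; "eef_pos": TCP position; "orientation": TCP orientation; "force": force on the tool from outside, world axes, zero at the start; "moment": the same for the moment, N m; "width": opening from 0.0 (shut) to 1.0 (fully open); "gripper_force": force on a finger pad.
Only numpy, scipy, OpenCV 4.12 (cv2) and the standard library are available. Lean on these libraries where they do the work, as an engineer would, in place of code of your own. Each camera call takes 0.05 s, during which the arm holds its last target. There are 200 camera calls.

### The job

Pick up the steel lifter by its orange handle, slide its blade under the blue slide tray, lift the tray off the drying rack, carry it level and set it down centred and square on the shaker's two black rubber ribs. Draw the lifter out, put it back flat on its green mat the way it stood before, and once the tray is on the shaker swing the red clamp over so that it drops shut onto the tray. The gripper and arm must never touch the tray, and the two bottles, the beaker and the yellow tube rack must stay where they stand.

Things in the scene. Friction and masses are not known exactly. Their poses are not given: they have to be found in the camera images.
- lifter: Steel spatula standing flat on the mat, orange handle on top. Origin: blade underside below mid-grip; x to the blade tip, z up. Blade 3 mm thick, 50 wide, x -10 to 125 mm. Neck (16 x 18) at x 14 to 30 up to a level handle bar: x -55 to 45, 20 wide (y), z 52 to 74: grip it across y at x 0, z 63. 0.25 kg, centre of mass near x 35.
- mat: Fixed green mat, 200 (x) x 90 (y) x 3 mm; origin at the centre of its underside. The lifter starts on it with its origin near mat x -40 mm, y 0, blade towards the mat's +x, and goes back there the same way, within 45 mm each way.
- tray: Flat blue slide tray with white slides on top, 120 (x) x 116 (y) x 5 mm, flat underside, about 0.2 kg; origin at the centre of its underside. Too wide to grip. It starts on the rack's ribs, x along the ribs within 0.05 rad, centred within 9 mm.
- rack: Fixed steel drying rack; origin at the centre of its underside, x along the ribs, away from its open front. Base 150 (x) x 140 (y), top at z 8 mm. Two white ribs along x, 130 long, 8 wide, centred at y +-36, z 8 to 20; the tray rests on them: channel 64 wide, 12 high under it, entered from -x. End stop at x 66 to 72, 120 wide, up to z 24: lift the tray clear of it.
- shaker: Fixed black lab shaker with aluminium platform; origin at the centre of its underside, x along the ribs, front at -x. Box 200 (x) x 180 (y) mm; platform 180 (x) x 216 (y), top at z 75. Two black rubber ribs along x, 130 long, 8 wide, at y +-36, z 75 to 87; the tray is to rest on them (channel 64 wide, open both ends). Clamp bracket at the +y edge: x +-17, y 90 to 106, up to z 109.
- clamp (a joint): Angle of the red clamp arm (rad). 0: level, reaching to shaker -y, pad on a tray on the ribs; 2.0: stop, past vertical, leaning outwards (start). Arm 18 wide, 8 thick, 74 long, heavy dark pad 61 mm from the hinge, 0.15 kg. It goes over centre: rests open above 1.57 (vertical) and falls shut below (-0.15 without a tray). Pushing it over towards -y, 35 mm above the hinge, takes 1 to 2 N.
- clamp_hinge (a point): Hinge of the clamp, axis along the shaker's x, at shaker x 0, y 97, z 102 mm.
- clamp_tip (a point): Free end of the clamp arm, 70 mm from the hinge, on the arm's mid-plane.
- bottle: Amber bottle, 68 mm across, 150 high; origin at the centre of its underside. Bystander.
- washbottle: White bottle with a red cap, 60 mm across, 140 high; origin at the centre of its underside. Bystander.
- beaker: Glass beaker, 70 mm across, 95 high; origin at the centre of its underside. Bystander.
- tuberack: Yellow tube rack, 90 (x) x 50 (y) mm, 57 high with its tubes; origin at the centre of its underside. Stands beside the drying rack, on its +y side. Bystander.
There are look-alikes about, which are no part of the job. Of the things that look like the mat, take the one that is farthest to the robot's right at the start.

How it is judged:
On the way, in this order (a step that is already met when the one before it is completed fails the run):
1. the tray is lifted clear of the rack on the lifter's blade (contact force between lifter and tray above 0.5 N and z of tray in the frame of rack above 0.04 m and contact force between tray and rack below 0.05 N), for 0.2 s.
2. the tray lies centred and square on the shaker's ribs (x of tray in the frame of shaker between -0.022 and 0.022 m and y of tray in the frame of shaker between -0.018 and 0.018 m and z of tray in the frame of shaker between 0.083 and 0.091 m and angle between the x axis of tray and the x axis of shaker, either way round below 0.13 rad and angle between tray's own z axis and vertical below 0.06 rad and contact force between tray and shaker above 0.5 N), for 0.2 s.
3. the clamp is shut onto the tray (x of tray in the frame of shaker between -0.022 and 0.022 m and y of tray in the frame of shaker between -0.018 and 0.018 m and z of tray in the frame of shaker between 0.083 and 0.091 m and angle between the x axis of tray and the x axis of shaker, either way round below 0.13 rad and angle between tray's own z axis and vertical below 0.06 rad and value of joint clamp between -0.09 and 0.09 rad), for 0.2 s.
At the end, for the whole second after the job is handed in: Tray on the shaker's ribs, centred within 22 mm along and 18 mm across, square within 0.13 rad; clamp shut on it (within 0.09 rad of 0); lifter free of the tray, flat and at rest on the mat, origin within 45 mm each way of its place, aligned with the mat within 0.4 rad (all of step 3 and contact force between lifter and tray below 0.05 N and linear speed of each of tray, lifter below 0.02 m/s and x of lifter in the frame of mat between -0.085 and 0.005 m and y of lifter in the frame of mat between -0.045 and 0.045 m and height (world z) of lifter below 0.01 m and angle between lifter's own z axis and vertical below 0.08 rad and angle between the x axis of lifter and the x axis of mat, either way round below 0.4 rad); the robot touches nothing.
It fails at once if the gripper or arm touches the tray (contact force between any of the fingers, the arm and tray above 0.3 N).
It fails at once if the tray is tipped by more than 0.3 rad (angle between tray's own z axis and vertical above 0.3 rad).
It fails at once if a bystander is moved by more than 25 mm or tipped (distance of any of bottle, washbottle, beaker, tuberack from where it was at the start of the episode above 0.025 m or angle between any of bottle, washbottle, beaker, tuberack's own z axis and vertical above 0.3 rad).
It also fails if it takes over 72 s, if anything falls off the work surface, if the arm or the gripper's body presses on something with over 40 N, if the wrist force passes 120 N, or if a joint passes its speed limit or range.

## Working session

There is one attempt and no reset: what is moved stays moved. The work goes in short steps, Python scripts to look and compute and a shell command to move; the robot and the scene stay as the last step left them, time stands still between calls to the robot, and variables do not carry over. Pictures are saved under pics/ and viewed, at most 10 in all, crops included, and the job is handed in when it is done.

```bash
mkdir -p pics
python3 - <<'E'
from workcell import env, vision
import cv2,numpy as np
for n in ("scene","side"):
    d=vision.read_camera(n); cv2.imwrite(f"pics/{n}0.png",d["color"])
    np.savez(f"{n}0.npz",**d); print(n,d["intrinsics"],d["R"],d["t"], -d["R"].T@d["t"])
s=env.observe(); print(s)
E
```

```text
scene [[495.74956895   0.         309.55863471]
 [  0.         495.74956895 235.43776007]
 [  0.           0.           1.        ]] [[ 0.37856673  0.92546523 -0.01418906]
 [ 0.78279305 -0.3283107  -0.52862759]
 [-0.49388488  0.18901372 -0.84873526]] [-0.31775985 -0.3295534   1.37830988] [ 1.05899183 -0.07463969  0.99110045]
side [[491.90329752   0.         317.41911009]
 [  0.         491.90329752 248.67992173]
 [  0.           0.           1.        ]] [[ 0.96810243 -0.24989315 -0.01819624]
 [-0.1594492  -0.55843873 -0.81407748]
 [ 0.1932709   0.79101176 -0.58047115]] [-0.49867733  0.23297082  1.01761933] [ 0.32324153 -0.79946498  0.77128091]
{'time': 0.1, 'joints': array([-8.46088613e-02,  3.51153602e-01,  1.65232343e+00, -7.70825393e-07,
        1.13914045e+00, -8.46152398e-02]), 'qvel': array([-0.00036315, -0.00182459, -0.00309699,  0.0003158 ,  0.00044393,
       -0.0004757 ]), 'joint_torque': array([ 6.21537929e-04, -4.98029208e+01, -2.85706007e+01,  6.99262437e-02,
        2.38850416e-02, -7.56712393e-05]), 'eef_pos': array([5.49714028e-01, 4.47722782e-05, 2.35184950e-01]), 'orientation': array([ 7.07104319e-01,  7.07109058e-01, -3.30682138e-04, -3.91431129e-04]), 'force': array([-0.87788976,  0.92020895, -0.20183684]), 'moment': array([-0.00300165, -0.06050029,  0.01903259]), 'gripper_force': 0.0, 'width': 0.9941324431473048}
```

View pics/scene0.png

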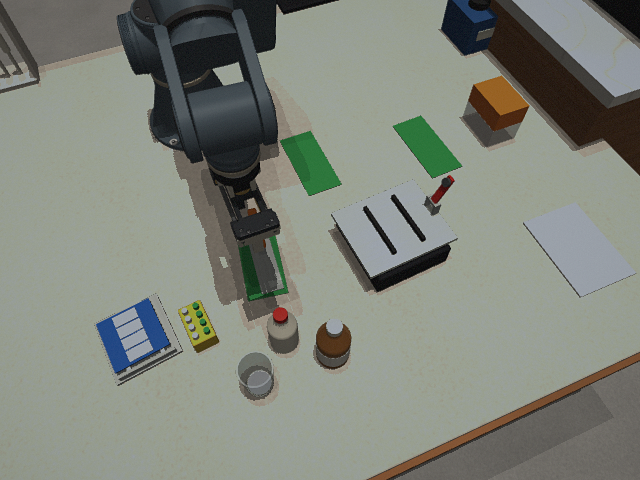

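View pics/side0.png

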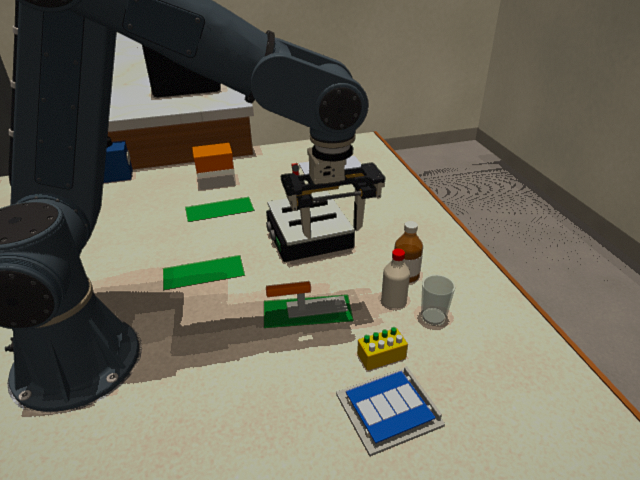

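Three mat look-alikes, as seen in the scene and side views:
- The one under the lifter: scene (265,270), side (308,310).
- Scene (310,162), side (203,272).
- Scene (427,145), side (220,209).

In the scene view columns grow with +y, so the mat under the lifter is farthest right, and it also carries the lifter. I'll measure it and confirm with a crop.

The tray and rack are at scene (137,337). The shaker is at (393,230), with the red clamp at (442,190). The amber bottle is at (333,343), the wash bottle at (282,330), the beaker at (256,375) and the tube rack at (198,325).

```bash
cat > h.py <<'E'
import cv2,numpy as np
from workcell import env,vision
def load(n,i=0): return dict(np.load(f"{n}{i}.npz"))
def plane(d,uv,z):
    uv=np.asarray(uv,float).reshape(-1,2)
    r=np.c_[uv,np.ones(len(uv))]@np.linalg.inv(d["intrinsics"]).T@d["R"]
    c=-d["R"].T@d["t"]; return (c+r*((z-c[2])/r[:,2])[:,None])[:,:2]
def blobs(d,lo,hi,roi=None,amin=60,close=0):
    m=cv2.inRange(cv2.cvtColor(d["color"],cv2.COLOR_BGR2HSV),lo,hi)
    if roi: 
        k=np.zeros_like(m); x0,y0,x1,y1=roi; k[y0:y1,x0:x1]=255; m&=k
    if close: m=cv2.morphologyEx(m,cv2.MORPH_CLOSE,np.ones((close,close)))
    cs=cv2.findContours(m,cv2.RETR_EXTERNAL,cv2.CHAIN_APPROX_NONE)[0]
    return sorted([c[:,0] for c in cs if cv2.contourArea(c)>amin],key=len,reverse=True)
def rect(d,c,z):
    (cx,cy),(w,h),a=cv2.minAreaRect((plane(d,c,z)*1000).astype(np.float32))
    return f"px {c.mean(0).round()} c=({cx:.1f},{cy:.1f}) size {w:.1f}x{h:.1f} ang {a:.2f} deg"
E
python3 - <<'E'
from h import *
S,D=load("scene"),load("side")
for nm,d in(("scene",S),("side",D)):
    print(nm)
    for c in blobs(d,(50,120,50),(75,255,255),close=3): print(" mat",rect(d,c,.003))
    for c in blobs(d,(105,150,60),(125,255,255),close=15,amin=500): print(" tray",rect(d,c,.025))
    for c in blobs(d,(22,150,100),(35,255,255),close=9): print(" tuberack",rect(d,c,.045))
    for c in blobs(d,(0,170,60),(20,255,255)): print(" orange/red",rect(d,c,.077))
for nm,d,roi in(("scene",S,(355,190,432,258)),("side",D,(275,195,350,240))):
    for c in blobs(d,(0,0,0),(180,255,70),roi=roi): print("rib",nm,rect(d,c,.087))
a=cv2.resize(D["color"][250:350,230:400],None,fx=4,fy=4,interpolation=cv2.INTER_CUBIC)
b=cv2.resize(D["color"][180:260,250:420],None,fx=4,fy=4)[:200]
cv2.imwrite("pics/crop1.png",np.vstack([a[:400],b]))
E
```

```text
scene
 mat px [265. 272.] c=(519.9,14.1) size 88.7x150.0 ang 80.86 deg
 mat px [310. 163.] c=(274.4,230.1) size 198.2x88.5 ang 0.88 deg
 mat px [427. 146.] c=(342.9,535.0) size 198.8x88.8 ang 2.75 deg
 tray px [132. 335.] c=(575.9,-285.8) size 119.0x115.3 ang 8.79 deg
 tuberack px [196. 322.] c=(611.5,-155.4) size 88.3x48.6 ang 6.16 deg
 orange/red px [497. 103.] c=(338.1,732.1) size 132.7x163.3 ang 89.79 deg
 orange/red px [333. 341.] c=(765.3,79.5) size 64.6x48.7 ang 53.27 deg
 orange/red px [440. 193.] c=(535.8,444.2) size 17.1x56.4 ang 29.49 deg
 orange/red px [280. 314.] c=(672.9,6.0) size 28.0x27.6 ang 67.42 deg
side
 mat px [202. 272.] c=(274.0,230.7) size 198.4x89.0 ang 0.51 deg
 mat px [311. 322.] c=(491.1,-22.7) size 199.1x37.3 ang 1.01 deg
 mat px [219. 209.] c=(342.0,534.7) size 197.2x88.0 ang 2.70 deg
 mat px [278. 304.] c=(439.9,47.5) size 48.9x77.5 ang 80.59 deg
 tray px [389. 407.] c=(575.1,-286.3) size 120.4x115.9 ang 8.77 deg
 tuberack px [382. 342.] c=(609.8,-156.5) size 89.6x50.7 ang 6.15 deg
 orange/red px [508. 276.] c=(938.8,170.0) size 11.2x1249.0 ang 0.07 deg
 orange/red px [212. 157.] c=(351.6,756.8) size 133.2x215.6 ang 0.15 deg
 orange/red px [288. 289.] c=(455.0,18.1) size 35.5x96.1 ang 84.03 deg
 orange/red px [406. 247.] c=(768.3,93.7) size 124.3x64.0 ang 56.49 deg
rib scene px [379. 230.] c=(576.0,270.3) size 133.5x12.4 ang 3.45 deg
rib scene px [408. 218.] c=(571.7,342.0) size 132.8x13.3 ang 3.77 deg
rib side px [308. 207.] c=(577.6,337.1) size 220.2x125.9 ang 40.75 deg
rib side px [334. 237.] c=(601.0,175.3) size 26.6x81.9 ang 74.00 deg
rib side px [322. 217.] c=(599.7,266.2) size 75.4x24.5 ang 1.55 deg
rib side px [278. 231.] c=(479.3,242.1) size 90.6x22.3 ang 79.55 deg
```

View pics/crop1.png

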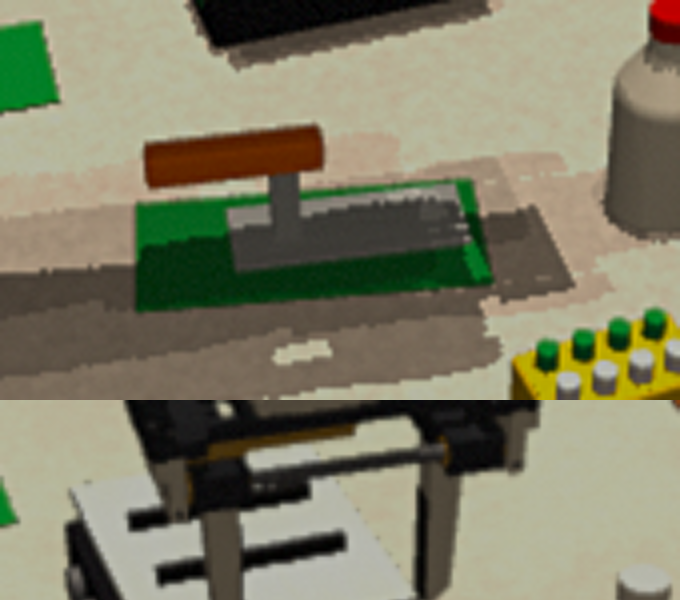

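Crop: the lifter stands on the rightmost mat (y≈0.003; the look-alikes are at y 0.23 and 0.53). Its orange handle is at side px (288,289) and the blade points to +x. I'll move the arm to the right so the scene camera gets a clear view of the lifter and shaker.

```bash
python3 -m creep '[[1,-0.15,0,0,0],[1,-0.3,0,0,0],[1,-0.45,0,-0.1,0],[1,-0.6,0,-0.2,0],[1,-0.6,0,-0.2,0]]'
python3 - <<'E'
from h import *
for n in ("scene","side"):
    d=vision.read_camera(n); np.savez(f"{n}1.npz",**d)
S,D=load("scene",1),load("side",1)
cv2.imwrite("pics/scene1.png",S["color"])
for nm,d in(("scene",S),("side",D)):
    for c in blobs(d,(50,120,50),(75,255,255),close=3)[:4]: print(nm," mat",rect(d,c,.003))
    for c in blobs(d,(0,150,40),(20,255,255)): print(nm," orange/red",rect(d,c,.077))
for c in blobs(S,(0,0,0),(180,255,70),roi=(355,190,432,258)): print("rib",rect(S,c,.087))
for c in blobs(D,(0,0,0),(180,255,70),roi=(275,205,345,232)): print("rib side",rect(D,c,.087))
for c in blobs(S,(0,0,170),(180,50,255),roi=(325,175,465,285),amin=2000): print("platform",rect(S,c,.075))
E
```

```text
time: 0.72
eef_pos: [0.55, -0.2426, 0.3172]
orientation: [0.708, 0.706, 0.0, 0.001]
force: [-0.3, -0.0, 0.7]
width: 1.0
gripper_force: 0.0
scene  mat px [262. 261.] c=(495.8,18.1) size 88.7x198.9 ang 80.75 deg
scene  mat px [310. 163.] c=(274.4,230.1) size 198.3x88.5 ang 0.88 deg
scene  mat px [427. 146.] c=(342.9,535.0) size 198.8x88.8 ang 2.75 deg
scene  orange/red px [486. 428.] c=(1012.0,266.1) size 11.6x453.1 ang 0.05 deg
scene  orange/red px [498. 103.] c=(338.0,732.4) size 133.5x163.5 ang 89.79 deg
scene  orange/red px [332. 341.] c=(762.5,82.1) size 63.7x65.7 ang 65.29 deg
scene  orange/red px [614. 367.] c=(1011.4,546.8) size 10.9x106.9 ang 0.14 deg
scene  orange/red px [256. 228.] c=(463.0,28.1) size 19.1x107.2 ang 84.03 deg
scene  orange/red px [280. 315.] c=(675.8,5.0) size 32.4x28.4 ang 4.59 deg
scene  orange/red px [440. 193.] c=(536.4,444.4) size 17.6x56.3 ang 30.49 deg
side  mat px [307. 313.] c=(495.7,18.4) size 88.2x197.5 ang 80.70 deg
side  mat px [202. 272.] c=(274.0,230.7) size 198.8x88.3 ang 0.90 deg
side  mat px [219. 209.] c=(342.0,535.2) size 197.2x87.0 ang 2.70 deg
side  orange/red px [546. 316.] c=(939.3,-121.8) size 11.8x668.6 ang 0.06 deg
side  orange/red px [199. 145.] c=(320.8,868.1) size 440.6x374.7 ang 88.56 deg
side  orange/red px [288. 289.] c=(455.7,18.6) size 38.8x97.7 ang 83.98 deg
side  orange/red px [364. 219.] c=(706.4,241.7) size 141.1x26.3 ang 1.17 deg
side  orange/red px [400. 248.] c=(750.7,105.2) size 124.1x27.3 ang 60.22 deg
side  orange/red px [409. 198.] c=(864.7,316.9) size 63.5x29.5 ang 1.56 deg
side  orange/red px [296. 179.] c=(584.3,516.4) size 112.4x16.0 ang 81.54 deg
rib px [379. 230.] c=(576.0,270.3) size 133.5x12.4 ang 3.45 deg
rib px [408. 218.] c=(571.7,342.0) size 132.8x13.3 ang 3.77 deg
rib side px [314. 216.] c=(573.4,273.7) size 129.0x167.6 ang 73.75 deg
```

View pics/scene1.png

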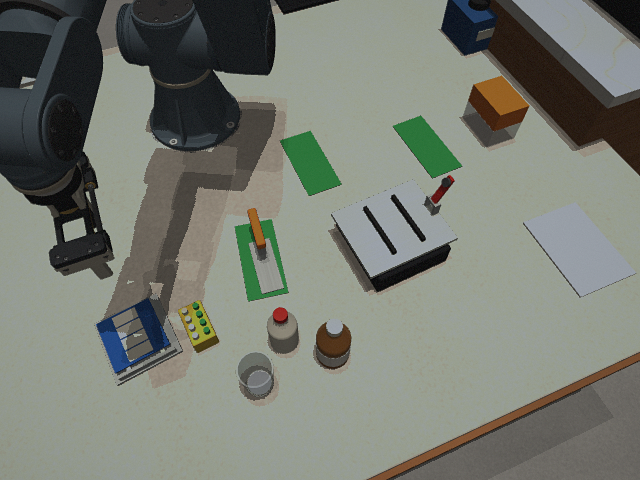

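The view is now clear. The lifter handle is at px (256,228), giving mat yaw −9.3°, lifter yaw −6° and grip point (0.463, 0.028). Next: hover over it and roll 96°.

```bash
python3 -m creep '[[1,0.15,-0.05,0,0.09],[1,0.3,-0.1,0,0.18],[1,0.45,-0.15,0,0.27],[1,0.6,-0.21,0,0.36],[1,0.67,-0.2175,0,0.45]]'; python3 -m creep '[[1,0,0,0,0.09],[1,0,0,0,0.18],[1,0,0,0,0.27],[1,0,0,0,0.36],[1,0,0,0,0.388]]'; python3 -m creep '[[1,0,0,0.1,0],[1,0,0,0.2,0],[1,0,0,0.3,0],[1,0,0,0.3,0],[1,0,0,0.3,0]]'
cat >> h.py <<'E'
from scipy.spatial.transform import Rotation as Ro
def tool():
    s=env.observe(); R=Ro.from_quat(s["orientation"]).as_matrix()
    return s["eef_pos"],np.degrees(np.arctan2(R[1,0],R[0,0])),s
def rel(x,y,z,yaw):
    "print shift in creep units to bring TCP to x,y,z with tool-x yaw (deg)"
    p,a,s=tool(); R=Ro.from_quat(s["orientation"]).as_matrix()
    print("t",s["time"],"at",(p*1000).round(1),"yaw",round(a,2),"force",s["force"].round(1),"-> shift",(R.T@(np.array([x,y,z])-p)/.4).round(4),"roll",round(-np.radians((yaw-a+180)%360-180)/2,4))
E
python3 - <<'E'
from h import *
rel(.463,.028,.064,-6)
d=vision.read_camera("wrist"); np.savez("wrist1.npz",**d); cv2.imwrite("pics/w1.png",d["color"]); print(d["R"],d["t"])
for c in blobs(d,(0,150,40),(20,255,255)): print(rect(d,c,.077),c.min(0),c.max(0))
E
```

```text
time: 1.45
eef_pos: [0.4607, 0.0314, 0.3145]
orientation: [0.944, 0.33, -0.001, -0.001]
force: [1.2, 0.4, -0.2]
width: 0.999
gripper_force: 0.0
time: 2.08
eef_pos: [0.4618, 0.0295, 0.3142]
orientation: [0.999, -0.051, -0.001, -0.0]
force: [0.3, 0.1, -0.3]
width: 1.001
gripper_force: 0.0
time: 2.7
eef_pos: [0.4631, 0.0287, 0.1965]
orientation: [0.999, -0.049, 0.0, -0.0]
force: [0.6, 0.0, 0.8]
width: 0.999
gripper_force: 0.0
t 2.7 at [463.1  28.7 196.5] yaw -5.65 force [0.6 0.  0.8] -> shift [-2.000e-04  1.800e-03  3.313e-01] roll 0.0031
[[-9.83362456e-02 -9.95152773e-01 -9.69767964e-04]
 [-9.63552698e-01  9.49699627e-02  2.50093792e-01]
 [-2.48789432e-01  2.55277071e-02 -9.68221129e-01]] [0.07484181 0.42400529 0.46649903]
px [462. 450.] c=(286.2,-66.3) size 286.8x32.6 ang 84.41 deg [278 429] [639 464]
px [317. 246.] c=(457.8,29.7) size 19.3x98.8 ang 83.87 deg [303 176] [331 315]
px [578. 370.] c=(345.2,-152.7) size 74.7x34.0 ang 10.68 deg [548 329] [601 411]
px [ 56. 369.] c=(382.9,231.5) size 33.6x74.9 ang 67.84 deg [ 33 329] [ 85 411]
```

View pics/w1.png

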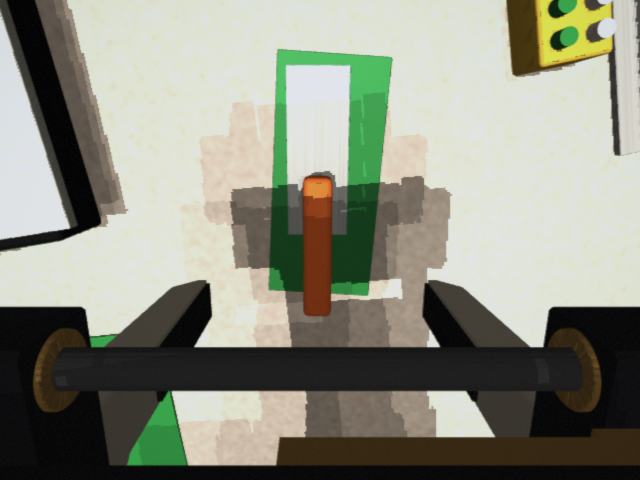

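The wrist view shows the handle centred between the fingers at px (317,246), with the blade ahead of it on the mat. Descending and gripping.

```bash
python3 -m creep '[[1,0,0,0.1,0.003],[1,0,0,0.2,0.003],[1,0,0,0.3,0.003],[1,0,0,0.33,0.003],[1,0,0,0.33,0.003]]'; python3 -m creep '[[0,0,0,0,0],[0,0,0,0,0],[0,0,0,0,0],[0,0,0,0,0],[0,0,0,0,0]]' 45; python3 -m creep '[[0,0,0,-0.03,0],[0,0,0,-0.1,0],[0,0,0,-0.2,0],[0,0,0,-0.3,0],[0,0,0,-0.3,0]]'
python3 - <<'E'
from h import *
rel(.463,.028,.184,-6)
S=load("scene",0)
cv2.imwrite("pics/rack.png",cv2.resize(S["color"][280:395,75:235],None,fx=5,fy=5,interpolation=cv2.INTER_CUBIC))
E
```

```text
time: 3.38
eef_pos: [0.4635, 0.0281, 0.0644]
orientation: [0.999, -0.053, 0.0, 0.0]
force: [0.2, -0.1, -0.0]
width: 0.998
gripper_force: 0.0
time: 4.0
eef_pos: [0.463, 0.028, 0.0637]
orientation: [0.999, -0.053, 0.0, -0.0]
force: [0.2, 1.0, 0.3]
width: 0.51
gripper_force: 0.0
time: 4.62
eef_pos: [0.4644, 0.028, 0.1868]
orientation: [0.999, -0.053, 0.003, -0.0]
force: [0.1, 0.4, -0.4]
width: 0.008
gripper_force: 0.0
t 4.625 at [464.4  28.  186.8] yaw -6.04 force [ 0.1  0.4 -0.4] -> shift [-0.0034  0.0004  0.007 ] roll -0.0003
```

View pics/rack.png

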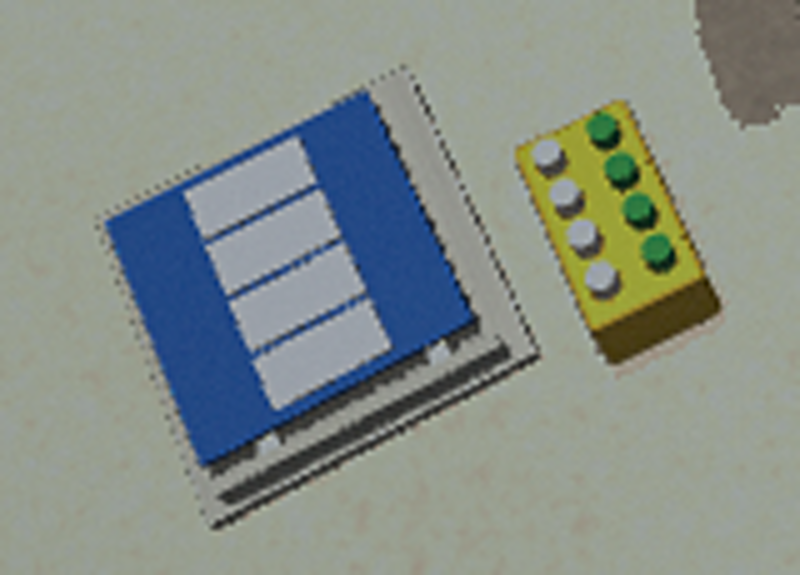

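The fingers closed more slowly than I lifted, so the grasp was missed. I'll check the lifter's pose and open again. The rack crop shows the base corners at about (103,217), (408,66), (538,345) and (213,518), with the end stop at the lower (+x) side.

```bash
python3 -m creep '[[1,0,0,0,0],[1,0,0,0,0],[1,0,0,0,0],[1,0,0,0,0],[1,0,0,0,0]]'; python3 -m creep '[[1,0,0,0,0],[1,0,0,0,0],[1,0,0,0,0],[1,0,0,0,0],[1,0,0,0,0]]'
python3 - <<'E'
from h import *
rel(.463,.029,.064,-6)
d=vision.read_camera("wrist")
for c in blobs(d,(0,150,40),(20,255,255))[:]: print(rect(d,c,.077),c.min(0),c.max(0))
S=load("scene",0)
p=np.array([[103,217],[408,66],[538,345],[213,518]])/5+[75,280]
q=plane(S,p-.4,.008)*1000; print(q.round(1),q.mean(0)); 
e=lambda a,b:(np.linalg.norm(q[b]-q[a]),np.degrees(np.arctan2(*(q[b]-q[a])[::-1])))
print(e(0,1),e(3,2),e(0,3),e(1,2))
r=plane(S,(np.array([[268,447],[440,352]])/5+[75,280]),.014)*1000; print("rib ends",r)
E
```

```text
time: 5.25
eef_pos: [0.4629, 0.028, 0.1835]
orientation: [0.999, -0.053, -0.0, -0.0]
force: [0.1, 0.5, -0.3]
width: 0.5
gripper_force: 0.0
time: 5.88
eef_pos: [0.463, 0.028, 0.1836]
orientation: [0.999, -0.053, -0.0, -0.0]
force: [-0.1, -0.1, -0.0]
width: 0.989
gripper_force: 0.0
t 5.875 at [463.   28.  183.6] yaw -6.04 force [-0.1 -0.1 -0. ] -> shift [-2.000e-04 -2.400e-03  2.991e-01] roll -0.0004
px [461. 450.] c=(297.3,-60.5) size 275.5x31.1 ang 84.01 deg [275 429] [639 464]
px [316. 250.] c=(458.1,29.9) size 19.3x99.3 ang 84.00 deg [301 177] [331 323]
px [576. 370.] c=(352.9,-142.6) size 70.9x31.8 ang 10.24 deg [546 329] [598 411]
px [ 58. 370.] c=(390.9,219.5) size 32.0x70.9 ang 68.51 deg [ 36 329] [ 87 411]
[[ 513.5 -357.3]
 [ 494.  -221.5]
 [ 639.1 -200.5]
 [ 658.7 -337.8]] [ 576.3446888  -279.30197218]
(np.float64(137.23647115315117), np.float64(98.18836397121149)) (np.float64(138.69147989783005), np.float64(98.127483465186)) (np.float64(146.5111970733515), np.float64(7.644970108462323)) (np.float64(146.65199136202637), np.float64(8.213929819603974))
rib ends [[ 642.41585893 -309.9163108 ]
 [ 630.34225225 -237.01284807]]
```

The lifter hasn't moved. Grasping again, this time with longer closing.

```bash
python3 -m creep '[[1,0,-0.003,0.1,0],[0.6,0,-0.003,0.2,0],[0.45,0,-0.003,0.28,0],[0.4,0,-0.003,0.299,0],[0.4,0,-0.003,0.299,0]]'; python3 -m creep '[[0,0,0,0,0],[0,0,0,0,0],[0,0,0,0,0],[0,0,0,0,0],[0,0,0,0,0]]' 45; python3 -m creep '[[0,0,0,0,0],[0,0,0,0,0],[0,0,0,-0.02,0],[0,0,0,-0.02,0],[0,0,0,-0.02,0]]'
```

```text
time: 6.55
eef_pos: [0.4633, 0.0292, 0.0644]
orientation: [0.999, -0.053, 0.0, -0.0]
force: [1.0, 0.8, 0.6]
width: 0.624
gripper_force: 0.0
time: 7.18
eef_pos: [0.4632, 0.0292, 0.0643]
orientation: [0.999, -0.053, 0.0, 0.0]
force: [-1.4, -1.4, 4.0]
width: 0.217
gripper_force: 45.0
time: 7.8
eef_pos: [0.463, 0.0292, 0.072]
orientation: [0.999, -0.053, -0.0, -0.0]
force: [-0.3, -0.0, -2.6]
width: 0.21
gripper_force: 45.0
```

```bash
python3 -m creep '[[0,0,0,-0.1,0],[0,0,0,-0.2,0],[0,0,0.05,-0.3,0],[0,-0.02,0.15,-0.3,0],[0,-0.05,0.27,-0.3,0]]' 60; python3 -m creep '[[0,-0.05,0.15,0,0],[0,-0.09,0.3,0,0],[0,-0.1225,0.45,0,0],[0,-0.1225,0.56,0,0],[0,-0.1225,0.6,0,0]]';  python3 -m creep '[[0,0,0,0,-0.06],[0,0,0,0.1,-0.122],[0,0,0,0.2,-0.122],[0,0,0,0.2,-0.122],[0,0,0,0.2,-0.122]]'
python3 - <<'E'
from h import *
rel(.3584,-.3099,.0735,8)
d=vision.read_camera("wrist"); np.savez("wrist2.npz",**d); cv2.imwrite("pics/w2.png",d["color"])
S=vision.read_camera("side"); np.savez("side2.npz",**S)
E
```

```text
time: 8.43
eef_pos: [0.4316, -0.0769, 0.1923]
orientation: [0.999, -0.052, 0.0, 0.0]
force: [-0.2, -0.5, -2.7]
width: 0.21
gripper_force: 60.0
time: 9.05
eef_pos: [0.3572, -0.3114, 0.1918]
orientation: [0.999, -0.054, -0.0, -0.0]
force: [-0.8, 0.2, -2.3]
width: 0.214
gripper_force: 60.0
time: 9.68
eef_pos: [0.3585, -0.3097, 0.1132]
orientation: [0.998, 0.069, 0.0, 0.0]
force: [-0.4, -0.7, -2.7]
width: 0.211
gripper_force: 60.0
t 9.675 at [ 358.5 -309.7  113.2] yaw 7.96 force [-0.4 -0.7 -2.7] -> shift [-0.0003  0.0005  0.0993] roll -0.0004
```

View pics/w2.png

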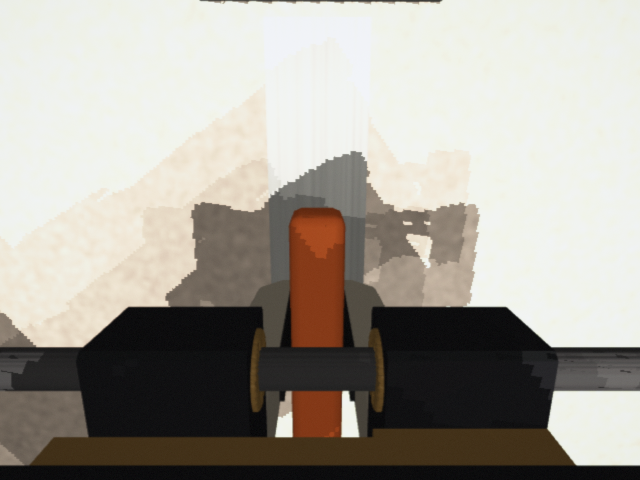

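The wrist view shows the rack's front edge at the top (u≈202–440) and the blade level and centred (u≈267–370). I'll compute the lateral offset from that.

Run:
```python
from h import *
d=load("wrist",2)
img=cv2.cvtColor(d["color"],cv2.COLOR_BGR2GRAY)
for r in range(0,5): 
    k=np.where(img[r]<120)[0]; print(r,k.min() if len(k) else None,k.max() if len(k) else None,len(k))
p=np.array([358.5,-309.7]);a=np.radians(8);M=np.array([[np.cos(a),np.sin(a)],[-np.sin(a),np.cos(a)]])
f=lambda uv,z:((plane(d,uv,z)*1000-p)@M.T).round(1)
print("edge in lifter frame z8",f([[201,1],[441,1]],.008),"z0",f([[201,1],[441,1]],.0))
print("blade",f([[264,18],[371,18],[270,150],[366,150]],.0525+.003))
```

```text
0 201 441 241
1 246 439 103
2 None None 0
3 None None 0
4 None None 0
edge in lifter frame z8 [[142.9  65.4]
 [142.8 -69.2]] z0 [[145.2  67.4]
 [145.1 -71.4]]
blade [[122.1  24.8]
 [122.1 -24.5]
 [ 62.8  23.8]
 [ 62.8 -23.9]]
```

```bash
cat >> h.py <<'E'
def vplane(d,uv,p,yaw):
    "intersect rays with vertical plane through p(x,y) along yaw(deg): returns (s along, z) mm"
    uv=np.asarray(uv,float).reshape(-1,2); a=np.radians(yaw); n=np.array([-np.sin(a),np.cos(a),0]); t=np.array([np.cos(a),np.sin(a),0])
    r=np.c_[uv,np.ones(len(uv))]@np.linalg.inv(d["intrinsics"]).T@d["R"]; c=-d["R"].T@d["t"]; P=np.r_[p,0]
    X=c+r*(((P-c)@n)/(r@n))[:,None]; return np.c_[(X-P)@t,X[:,2]]*1000
E
python3 - <<'E'
from h import *
d=load("side",2)
K,R,t=d["intrinsics"],d["R"],d["t"]
x=K@(R@np.array([.42,-.30,.06])+t); u,v=(x[:2]/x[2]).astype(int); print(u,v)
u0,v0=u-75,v-55
cv2.imwrite("pics/s2.png",cv2.resize(d["color"][v0:v0+110,u0:u0+150],None,fx=5,fy=5,interpolation=cv2.INTER_CUBIC)); print(u0,v0)
for c in blobs(d,(0,150,40),(20,255,255),roi=(u0,v0,u0+150,v0+110),amin=15):
    q=vplane(d,c,np.array([.3585+.0014,-.3097-.0099]),8); print(len(c),c.min(0),c.max(0),"s",q[:,0].min(),q[:,0].max(),"z",q[:,1].min(),q[:,1].max())
    for s0 in range(-55,46,10):
        k=abs(q[:,0]-s0)<5
        if k.any(): print(s0,"top z",q[k,1].max().round(1),"bot",q[k,1].min().round(1))
E
```

```text
306 418
231 363
70 [233 408] [257 429] s -57.629846403209825 -22.343863619038466 z 109.01643083432877 150.3664273878762
-55 top z 149.7 bot 109.2
-45 top z 150.4 bot 109.0
-35 top z 150.2 bot 109.4
-25 top z 149.3 bot 109.0
34 [258 366] [274 372] s -11.052773420012493 12.909838451013147 z 216.58979520442912 224.96304177453808
-15 top z 224.0 bot 224.0
-5 top z 224.8 bot 217.3
5 top z 225.0 bot 216.6
15 top z 223.6 bot 220.2
30 [251 398] [260 406] s -28.19595777423605 -13.782676820104074 z 152.2365788501372 167.90183384923662
-25 top z 167.2 bot 152.2
-15 top z 167.9 bot 153.6
28 [241 373] [250 380] s -36.34930666829853 -22.949368216384944 z 215.5490734728941 229.08425358327477
-35 top z 229.1 bot 215.5
-25 top z 228.4 bot 217.0
```

View pics/s2.png

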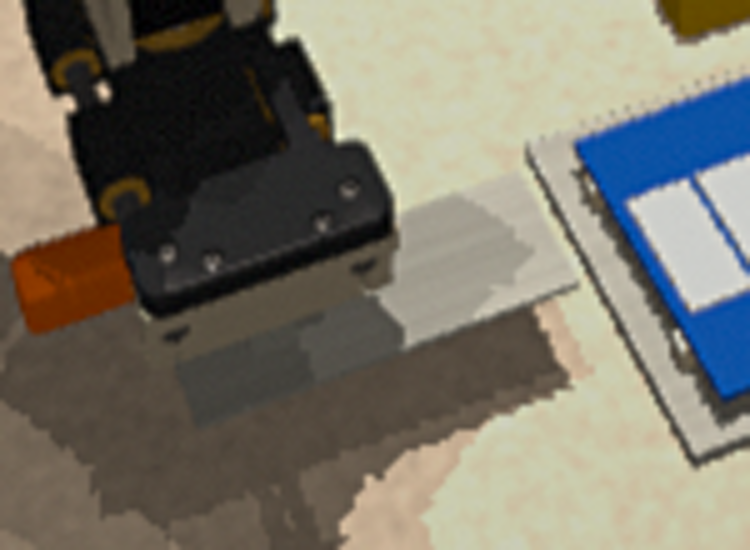

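The side crop shows the blade's near edge running from (198,425) to (578,290), and the rack's front corners at (527,145) and (692,460).

Run:
```python
from h import *
d=load("side",2); g=lambda u,v:np.array([u,v])/5+[231-.4,363-.4]
a=np.radians(8); p=np.array([.3585,-.3097])+.025*np.array([np.sin(a),-np.cos(a)])
print(vplane(d,[g(198,425),g(400,350),g(578,290)],p,8).round(1), "expect underside z", 113.2-61)
q=plane(d,[g(527,148),g(692,452)],.008)*1000
M=np.array([[np.cos(a),np.sin(a)],[-np.sin(a),np.cos(a)]]); print(q,((q-[358.5,-309.7])@M.T).round(1))
```

```text
[[-10.6  57. ]
 [ 59.   56.5]
 [123.6  52.8]] expect underside z 52.2
[[ 494.1549404  -222.68627614]
 [ 512.7568008  -357.63270874]] [[146.4  67.3]
 [146.1 -68.9]]
```

```bash
python3 -m creep '[[0,0,0.003,0.04,0],[0,0,0.003,0.08,0],[0,0,0.003,0.093,0],[0,0,0.003,0.093,0],[0,0,0.003,0.093,0]]'; python3 -m creep '[[0,0.03,0,0,0],[0,0.06,0,0,0],[0,0.09,0,0,0],[0,0.12,0,0,0],[0,0.15,0,0,0]]'; python3 -m creep '[[0,0.03,0,0,0],[0,0.06,0,0,0],[0,0.09,0,0,0],[0,0.12,0,0,0],[0,0.12,0,0,0]]'
python3 - <<'E'
from h import *
a=np.radians(8);o=[576.3,-279.8];r=-95
rel((o[0]+r*np.cos(a))/1000,(o[1]+r*np.sin(a))/1000,.076,8)
for n in("scene","side"):
    d=vision.read_camera(n)
    for c in blobs(d,(105,150,60),(125,255,255),close=15,amin=300): print(n,rect(d,c,.025))
E
```

```text
time: 10.4
eef_pos: [0.3582, -0.3109, 0.075]
orientation: [0.998, 0.069, 0.0, 0.0]
force: [-0.1, -0.0, -2.1]
width: 0.212
gripper_force: 60.0
time: 11.02
eef_pos: [0.4183, -0.3023, 0.0748]
orientation: [0.998, 0.069, -0.0, -0.0]
force: [-0.0, -0.3, -3.6]
width: 0.211
gripper_force: 60.0
time: 11.65
eef_pos: [0.4657, -0.2957, 0.0748]
orientation: [0.998, 0.07, 0.0, 0.0]
force: [0.1, -0.0, -2.2]
width: 0.212
gripper_force: 60.0
t 11.65 at [ 465.7 -295.7   74.8] yaw 7.98 force [ 0.1 -0.  -2.2] -> shift [ 0.0418 -0.001  -0.0031] roll -0.0002
scene px [132. 335.] c=(575.9,-285.8) size 119.0x115.4 ang 8.79 deg
scene px [472.  10.] c=(-90.8,942.6) size 74.7x130.6 ang 89.94 deg
side px [392. 408.] c=(575.2,-286.3) size 120.1x115.9 ang 8.77 deg
```

No contact, and the tray hasn't moved. I'll advance the last stretch and lift slowly.

```bash
python3 -m creep '[[0,0.02,0,0,0],[0,0.04,0,0,0],[0,0.04,0,0,0],[0,0.04,0,-0.008,0],[0,0.04,0,-0.012,0]]'; python3 -m creep '[[0,0,0,-0.005,0],[0,0,0,-0.01,0],[0,0,0,-0.015,0],[0,0,0,-0.02,0],[0,0,0,-0.02,0]]';  python3 - <<'E'
from h import *
tool()
rel(.55,-.2,.2,8)
for n in("scene","side"):
    d=vision.read_camera(n)
    for c in blobs(d,(105,150,60),(125,255,255),close=15,amin=300): print(n,rect(d,c,.028))
E
```

```text
time: 12.38
eef_pos: [0.4806, -0.2936, 0.0798]
orientation: [0.998, 0.069, -0.0, -0.0]
force: [0.0, -0.9, -4.4]
width: 0.211
gripper_force: 60.0
time: 13.0
eef_pos: [0.4809, -0.2937, 0.0878]
orientation: [0.998, 0.069, 0.0, 0.0]
force: [-0.4, -0.0, -4.8]
width: 0.21
gripper_force: 60.0
t 13.0 at [ 480.9 -293.7   87.8] yaw 7.94 force [-0.4 -0.  -4.8] -> shift [ 0.2035 -0.2081 -0.2805] roll -0.0005
scene px [130. 333.] c=(573.4,-287.4) size 120.7x115.9 ang 8.75 deg
scene px [473.  11.] c=(-86.6,939.3) size 129.1x74.4 ang 0.15 deg
side px [395. 406.] c=(577.5,-282.4) size 121.2x116.6 ang 8.60 deg
```

The tray is on the blade and the force shows both weights. Lifting clear, then carrying it left in gentle steps.

```bash
python3 -m creep '[[0,0,0,-0.04,0],[0,0,0,-0.1,0],[0,0,0,-0.17,0],[0,0,0,-0.24,0],[0,0,0,-0.27,0]]'; python3 -m creep '[[0,-0.02,-0.02,0,0],[0,-0.04,-0.08,0,0],[0,-0.05,-0.15,0,0],[0,-0.05,-0.23,0,0],[0,-0.05,-0.31,0,0]]'; python3 -m creep '[[0,0.01,-0.08,0,0.004],[0,0.02,-0.16,0,0.008],[0,0.03,-0.24,0,0.012],[0,0.04,-0.32,0,0.016],[0,0.05,-0.4,0,0.02]]';  python3 - <<'E'
from h import *
rel(.4776,.3055,.195,3.4)
E
```

```text
time: 13.72
eef_pos: [0.4813, -0.294, 0.198]
orientation: [0.998, 0.069, 0.001, 0.001]
force: [0.0, 0.8, -4.1]
width: 0.217
gripper_force: 60.0
time: 14.35
eef_pos: [0.4424, -0.1721, 0.1945]
orientation: [0.998, 0.069, -0.001, -0.001]
force: [0.2, 0.1, -3.2]
width: 0.208
gripper_force: 60.0
time: 14.98
eef_pos: [0.4401, -0.0111, 0.1946]
orientation: [0.999, 0.049, -0.001, -0.0]
force: [1.1, 0.3, -5.2]
width: 0.21
gripper_force: 60.0
t 14.975 at [440.1 -11.1 194.6] yaw 5.63 force [ 1.1  0.3 -5.2] -> shift [ 0.1708 -0.7786 -0.001 ] roll 0.0194
```

```bash
python3 -m creep '[[0,0.02,-0.08,0,0.004],[0,0.04,-0.16,0,0.008],[0,0.06,-0.24,0,0.012],[0,0.08,-0.32,0,0.016],[0,0.1,-0.4,0,0.019]]'; python3 -m creep '[[0,0.01,-0.08,0,0],[0,0.02,-0.16,0,0],[0,0.03,-0.24,0,0],[0,0.035,-0.3,0,0],[0,0.035,-0.33,0,0]]'; python3 -m creep '[[0,0.01,-0.015,0,0],[0,0.01,-0.015,0,0]]'
python3 - <<'E'
from h import *
rel(.4776,.3055,.195,3.4)
for n in("scene","side","wrist"):
    d=vision.read_camera(n); np.savez(f"{n}3.npz",**d)
    for c in blobs(d,(105,150,60),(125,255,255),close=15,amin=300): print(n,rect(d,c,.141))
d=load("scene",3); x=d["intrinsics"]@(d["R"]@np.array([.55,.31,.1])+d["t"]);u,v=(x[:2]/x[2]).astype(int);print(u,v)
a=cv2.resize(d["color"][v-75:v+75,u-100:u+100],None,fx=4,fy=4,interpolation=cv2.INTER_CUBIC)
cv2.imwrite("pics/s3.png",a)
E
```

```text
time: 15.6
eef_pos: [0.4644, 0.1517, 0.1945]
orientation: [1.0, 0.03, -0.001, 0.0]
force: [-0.4, 0.2, -4.7]
width: 0.207
gripper_force: 60.0
time: 16.23
eef_pos: [0.4705, 0.2839, 0.1944]
orientation: [1.0, 0.031, -0.001, 0.0]
force: [-0.5, 0.0, -4.8]
width: 0.211
gripper_force: 60.0
time: 16.48
eef_pos: [0.4754, 0.2893, 0.1954]
orientation: [1.0, 0.03, -0.0, 0.0]
force: [-0.5, -0.0, -4.0]
width: 0.21
gripper_force: 60.0
t 16.475 at [475.4 289.3 195.4] yaw 3.46 force [-0.5 -0.  -4. ] -> shift [ 0.008  -0.0402  0.001 ] roll 0.0005
scene px [387. 211.] c=(570.3,287.9) size 120.4x115.1 ang 4.25 deg
scene px [472.  10.] c=(47.8,820.4) size 114.0x65.7 ang 0.15 deg
side px [309. 198.] c=(569.5,288.5) size 118.2x118.5 ang 3.47 deg
wrist px [331.  99.] c=(557.1,287.6) size 95.1x115.3 ang 4.02 deg
390 210
```

View pics/s3.png

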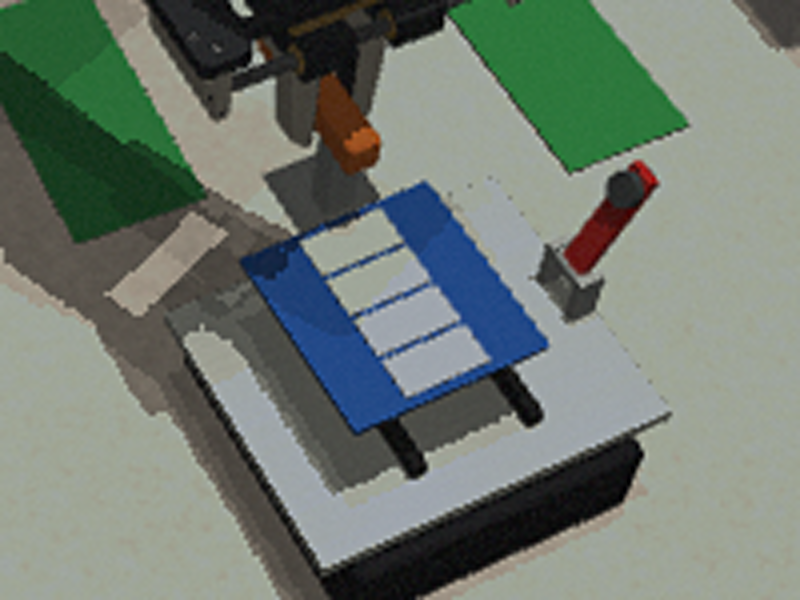

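The tray is held level above the platform, about 20 mm right of centre, with the clamp open at (640,190) in the crop. Platform corners in the crop are at (670,412), (325,568), (168,318) and (490,178), so I'll refine the shaker centre from those.

Run:
```python
from h import *
d=load("scene",3)
p=np.array([[168,318],[490,178],[670,412],[325,568]])/4+[290,135]-.375
q=plane(d,p,.075)*1000; print(q.round(1),q.mean(0).round(1))
for i,j in((0,1),(3,2),(0,3),(1,2)): v=q[j]-q[i]; print(np.linalg.norm(v).round(1),np.degrees(np.arctan2(v[1],v[0])).round(2))
S=load("scene",1)
print("rib near-bottom-free: top far ends")
for c in blobs(S,(0,0,0),(180,255,70),roi=(355,190,432,258)):
    P=plane(S,c,.087)*1000; a=np.radians(3.5); M=np.array([[np.cos(a),np.sin(a)],[-np.sin(a),np.cos(a)]]); L=(P-[572.5,308.5])@M.T; print(L.min(0).round(1),L.max(0).round(1), np.percentile(L[:,1],[10,90]).round(1))
D=load("side",3)
```

```text
[[493.  196.1]
 [475.2 408.8]
 [654.4 421.3]
 [667.7 208.3]] [572.6 308.6]
213.5 94.8
213.5 93.57
175.1 3.98
179.6 3.99
rib near-bottom-free: top far ends
[-65.6 -44.5] [ 67.9 -32.1] [-43.8 -32.2]
[-65.2  26.7] [67.7 40.2] [27.5 39.7]
```

```bash
python3 -m creep '[[0,0.005,-0.02,0,0],[0,0.0095,-0.041,0.03,0],[0,0.0095,-0.041,0.07,0],[0,0.0095,-0.041,0.095,0],[0,0.0095,-0.041,0.095,0]]'
python3 - <<'E'
from h import *
rel(.478,.3059,.1405,3.5)
for n in("scene","side"):
    d=vision.read_camera(n)
    for c in blobs(d,(105,150,60),(125,255,255),close=15,amin=300)[:1]: print(n,rect(d,c,.105))
E
```

```text
time: 17.25
eef_pos: [0.4776, 0.3058, 0.1564]
orientation: [1.0, 0.03, -0.001, 0.001]
force: [-0.2, 0.6, -3.0]
width: 0.21
gripper_force: 60.0
t 17.25 at [477.6 305.8 156.4] yaw 3.46 force [-0.2  0.6 -3. ] -> shift [ 0.0011 -0.0001  0.0398] roll -0.0003
scene px [393. 220.] c=(573.8,303.2) size 119.2x114.5 ang 4.24 deg
side px [309. 207.] c=(571.2,301.8) size 118.0x118.1 ang 3.85 deg
```

```bash
python3 -m creep '[[0,0.001,-0.002,0.01,0],[0,0.001,-0.002,0.02,0],[0,0.001,-0.002,0.03,0],[0,0.001,-0.002,0.038,0],[0,0.001,-0.002,0.038,0]]'
python3 - <<'E'
from h import *
rel(.478,.3059,.1405,3.5)
for n in("scene","side"):
    d=vision.read_camera(n)
    for c in blobs(d,(105,150,60),(125,255,255),close=15,amin=300)[:1]: print(n,rect(d,c,.092))
E
```

```text
time: 17.98
eef_pos: [0.4785, 0.307, 0.1423]
orientation: [1.0, 0.03, 0.0, 0.0]
force: [0.2, -0.6, -1.8]
width: 0.21
gripper_force: 60.0
t 17.975 at [478.5 307.  142.3] yaw 3.47 force [ 0.2 -0.6 -1.8] -> shift [-0.0014  0.0027  0.0046] roll -0.0003
scene px [393. 222.] c=(573.2,305.6) size 119.9x115.3 ang 4.62 deg
side px [309. 211.] c=(572.6,304.4) size 118.7x116.1 ang 4.58 deg
```

The force has dropped to the lifter alone and the tray rests on the ribs. Withdrawing straight back.

```bash
python3 -m creep '[[0,0,0,0.003,0],[0,-0.02,0,0.003,0],[0,-0.05,0,0.003,0],[0,-0.09,0,0.003,0],[0,-0.13,0,0.003,0]]'; python3 -m creep '[[0,-0.05,0,0,0],[0,-0.1,0,0,0],[0,-0.15,0,0,0],[0,-0.2,0,0,0],[0,-0.2,0,0,0]]'
python3 - <<'E'
from h import *
# lifter place: same pose as before
rel(.463,.0292,.066,-6)
for n in("scene","side"):
    d=vision.read_camera(n)
    for c in blobs(d,(105,150,60),(125,255,255),close=15,amin=300)[:1]: print(n,rect(d,c,.092))
E
```

```text
time: 18.7
eef_pos: [0.4252, 0.3038, 0.1413]
orientation: [1.0, 0.03, -0.0, 0.0]
force: [-0.1, 1.0, -2.0]
width: 0.211
gripper_force: 60.0
time: 19.32
eef_pos: [0.3453, 0.2989, 0.1414]
orientation: [1.0, 0.031, -0.0, 0.0]
force: [0.5, -0.2, -1.9]
width: 0.209
gripper_force: 60.0
t 19.325 at [345.3 298.9 141.4] yaw 3.53 force [ 0.5 -0.2 -1.9] -> shift [0.2522 0.6912 0.1885] roll 0.0832
scene px [393. 223.] c=(573.1,305.6) size 120.0x115.4 ang 4.50 deg
side px [309. 211.] c=(572.0,304.3) size 119.7x116.1 ang 4.61 deg
```

The tray is placed at about (−0.2, −3.6) mm from the shaker centre. Now returning the lifter.

```bash
python3 -m creep '[[0,0,0.1,-0.03,0],[0,0,0.24,-0.03,0],[0,0,0.38,-0.03,0.02],[0,0.08,0.52,-0.03,0.05],[0,0.18,0.65,-0.03,0.083]]'; python3 -m creep '[[0,0.07,0.02,0,0],[0,0.07,0.02,0,0],[0,0.07,0.02,0,0]]'
python3 - <<'E'
from h import *
rel(.463,.0292,.066,-6)
E
```

```text
time: 20.05
eef_pos: [0.4323, 0.0455, 0.1537]
orientation: [0.999, -0.054, 0.001, -0.0]
force: [0.8, 1.2, -2.5]
width: 0.212
gripper_force: 60.0
time: 20.42
eef_pos: [0.4574, 0.037, 0.153]
orientation: [0.999, -0.053, -0.0, -0.0]
force: [-0.1, 0.4, -2.5]
width: 0.213
gripper_force: 60.0
t 20.425 at [457.4  37.  153. ] yaw -6.04 force [-0.1  0.4 -2.5] -> shift [0.0163 0.018  0.2174] roll -0.0003
```

```bash
python3 -m creep '[[0,0.01,0.018,0.08,0],[0,0.01,0.018,0.15,0],[0,0.01,0.018,0.2,0],[0,0.01,0.018,0.218,0],[0,0.01,0.018,0.221,0]]'; python3 -m creep '[[0,0,0,0.001,0],[0,0,0,0.001,0],[0,0,0,0.001,0]]'
```

```text
time: 21.05
eef_pos: [0.461, 0.0296, 0.065]
orientation: [0.999, -0.052, -0.0, -0.0]
force: [-0.3, -0.2, -1.5]
width: 0.213
gripper_force: 60.0
time: 21.42
eef_pos: [0.4614, 0.0293, 0.0648]
orientation: [0.999, -0.053, 0.0, -0.0]
force: [-0.5, -0.3, -2.2]
width: 0.21
gripper_force: 60.0
```

```bash
python3 -m creep '[[0,0,0,0.002,0],[0,0,0,0.003,0],[0,0,0,0.003,0]]'; python3 -m creep '[[1,0,0,0,0],[1,0,0,0,0],[1,0,0,0,0],[1,0,0,0,0],[1,0,0,0,0]]' 40;  python3 -m creep '[[1,0,0,-0.05,0],[1,0,0,-0.15,0],[1,0,0,-0.27,0],[1,0,0,-0.4,0],[1,0,0,-0.4,0]]'
python3 - <<'E'
from h import *
rel(.5,.45,.25,3.6)
for n in("scene","side","wrist"):
    d=vision.read_camera(n); np.savez(f"{n}4.npz",**d)
    for c in blobs(d,(0,150,40),(20,255,255)): print(n,rect(d,c,.077))
E
```

```text
time: 21.8
eef_pos: [0.4614, 0.0291, 0.0642]
orientation: [0.999, -0.053, 0.0, 0.0]
force: [-6.1, -1.4, 14.7]
width: 0.213
gripper_force: 60.0
time: 22.42
eef_pos: [0.4611, 0.0293, 0.0632]
orientation: [0.999, -0.053, -0.0, 0.0]
force: [1.1, 0.2, -0.5]
width: 0.696
gripper_force: 0.0
time: 23.05
eef_pos: [0.4628, 0.0292, 0.2265]
orientation: [0.999, -0.053, 0.003, -0.0]
force: [-1.2, 0.5, -0.5]
width: 1.002
gripper_force: 0.0
t 23.05 at [462.8  29.2 226.5] yaw -6.04 force [-1.2  0.5 -0.5] -> shift [-0.0177 -1.0559 -0.0584] roll -0.0841
scene px [515. 414.] c=(1012.0,319.9) size 11.7x560.7 ang 0.05 deg
scene px [498. 103.] c=(338.1,732.3) size 133.4x163.5 ang 89.93 deg
scene px [333. 341.] c=(763.3,81.6) size 63.9x66.8 ang 64.05 deg
scene px [256. 227.] c=(461.2,28.6) size 19.3x107.4 ang 84.03 deg
scene px [439. 193.] c=(536.4,444.4) size 17.6x56.3 ang 30.49 deg
scene px [280. 315.] c=(675.8,5.0) size 32.4x28.4 ang 4.59 deg
side px [509. 276.] c=(939.0,173.6) size 11.9x1259.4 ang 0.05 deg
side px [172. 144.] c=(215.0,866.6) size 570.5x438.1 ang 0.24 deg
side px [287. 289.] c=(453.7,18.3) size 38.9x98.6 ang 85.15 deg
side px [407. 248.] c=(767.2,96.8) size 123.5x67.9 ang 63.44 deg
wrist px [462. 450.] c=(259.1,-73.1) size 315.2x35.8 ang 84.01 deg
wrist px [317. 236.] c=(456.1,30.4) size 19.3x98.7 ang 83.51 deg
wrist px [578. 370.] c=(323.4,-168.6) size 81.7x37.0 ang 9.63 deg
wrist px [ 56. 369.] c=(367.6,253.2) size 36.9x81.8 ang 67.43 deg
```

The lifter is back on its mat within about 2 mm. Next is the clamp: jaws shut, over the shaker at height to the far side (+y) of the clamp.

```bash
python3 -m creep '[[0,0.01,-0.05,-0.05,0],[0,0.03,-0.2,-0.085,0],[0,0.05,-0.35,-0.085,0],[0,0.065,-0.5,-0.085,0],[0,0.08,-0.65,-0.085,0]]' ; python3 -m creep '[[0,0.01,-0.15,0,-0.02],[0,0.025,-0.3,0,-0.05],[0,0.04,-0.45,0,-0.084],[0,0.047,-0.497,0,-0.084],[0,0.047,-0.497,0,-0.084]]'
python3 - <<'E'
from h import *
rel(.5614,.4802,.165,3.7); print(tool()[2]["width"])
for n in("scene",):
    d=vision.read_camera(n); np.savez(f"{n}5.npz",**d)
    x=d["intrinsics"]@(d["R"]@np.array([.5614,.46,.17])+d["t"]);u,v=(x[:2]/x[2]).astype(int);print(u,v)
    cv2.imwrite("pics/s5.png",cv2.resize(d["color"][v-80:v+70,u-100:u+100],None,fx=4,fy=4,interpolation=cv2.INTER_CUBIC))
E
```

```text
time: 23.82
eef_pos: [0.5201, 0.2863, 0.2552]
orientation: [0.999, -0.053, -0.001, 0.001]
force: [0.4, -1.0, -0.4]
width: 0.511
gripper_force: 0.0
time: 24.45
eef_pos: [0.5594, 0.4808, 0.2541]
orientation: [0.999, 0.032, -0.002, 0.001]
force: [-0.4, -0.1, -0.3]
width: 0.009
gripper_force: 0.0
t 24.45 at [559.4 480.8 254.1] yaw 3.65 force [-0.4 -0.1 -0.3] -> shift [0.0056 0.0013 0.2228] roll -0.0004
0.008883670529280581
460 173
```

View pics/s5.png

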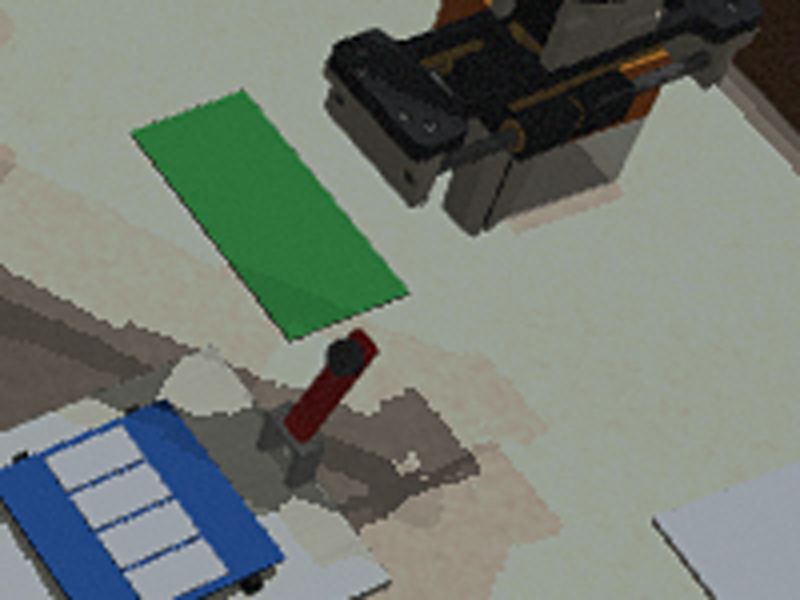

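The clamp is open at crop (340,385) and the shut gripper is beyond it on the +y side. I'll check the tip position along the swing plane and descend.

```bash
python3 -m creep '[[0,0.006,0,0.1,0],[0,0.006,0,0.2,0],[0,0.006,0,0.223,0],[0,0.006,0,0.223,0]]'
cat >> h.py <<'E'
def clamp(n="scene",roi=(400,140,470,230)):
    d=vision.read_camera(n)
    for c in blobs(d,(0,150,40),(12,255,255),roi=roi,amin=20)[:2]:
        q=vplane(d,c,np.array([.5725,.3085]),93.7); i=q[:,1].argmax(); print(n,c.mean(0).round(),"y %.0f..%.0f z %.0f..%.0f"%(*np.percentile(q[:,0],[1,99]),*np.percentile(q[:,1],[1,99])))
E
python3 - <<'E'
from h import *
clamp(); a=np.radians(3.7)
rel(.5725-.0645*.1,.3085+.998*.1,.165,3.7)
E
```

```text
time: 25.0
eef_pos: [0.5627, 0.4797, 0.1687]
orientation: [1.0, 0.031, 0.0, 0.0]
force: [0.2, -0.1, 0.3]
width: 0.005
gripper_force: 0.0
scene [439. 194.] y 89..126 z 95..156
t 25.05 at [563.  480.2 169.7] yaw 3.55 force [ 0.6 -0.1  0.4] -> shift [-0.0035  0.1798  0.0116] roll -0.0013
```

```bash
python3 -m creep '[[0,0,0,0.02,0],[0,0,0.03,0.027,0],[0,0,0.06,0.027,0],[0,0,0.08,0.027,0],[0,0,0.1,0.027,0]]'; python3 -m creep '[[0,0,0.02,0,0],[0,0,0.035,0,0],[0,0,0.05,0,0],[0,0,0.06,0,0],[0,0,0.06,0,0]]'
python3 - <<'E'
from h import *
clamp(); clamp("scene",(370,140,470,240)); rel(.5725-.0645*.1,.3085+.998*.1,.165,3.7)
E
```

```text
time: 25.68
eef_pos: [0.5651, 0.4398, 0.1576]
orientation: [1.0, 0.031, 0.0, -0.0]
force: [1.0, 0.5, 0.1]
width: 0.004
gripper_force: 0.2
time: 26.3
eef_pos: [0.5664, 0.4162, 0.1572]
orientation: [1.0, 0.031, -0.0, 0.0]
force: [0.0, -0.5, -0.4]
width: 0.002
gripper_force: 0.0
scene [426. 197.] y 43..100 z 94..175
t 26.4 at [566.4 416.5 157.2] yaw 3.59 force [ 0.1 -0.8  0.3] -> shift [-0.0022  0.0205 -0.0194] roll -0.001
```

```bash
python3 -m creep '[[0,0,0,0,0],[0,0,0,0,0],[0,0,0,0,0]]'
python3 - <<'E'
from h import *
clamp("scene",(370,140,470,240)); clamp("side",(240,150,360,240))
E
```

```text
time: 26.78
eef_pos: [0.5664, 0.4165, 0.1572]
orientation: [1.0, 0.031, -0.0, 0.0]
force: [-0.9, -0.6, -0.6]
width: 0.003
gripper_force: 0.0
scene [417. 208.] y 18..94 z 85..122
side [302. 196.] y 14..124 z 81..121
```

```bash
python3 -m creep '[[0,0,-0.06,0,0],[0,0,-0.12,0,0],[0,0,-0.15,-0.1,0],[0,0,-0.15,-0.22,0],[0,0,-0.15,-0.3,0]]'; python3 -m creep '[[0,0,0,0,0],[0,0,0,0,0],[0,0,0,0,0]]'
python3 - <<'E'
from h import *
clamp("scene",(370,140,470,240))
for n in("scene","side"):
    d=vision.read_camera(n)
    for c in blobs(d,(105,150,60),(125,255,255),close=21,amin=300)[:1]: print(n,"tray",rect(d,c,.092))
    for c in blobs(d,(0,150,40),(20,255,255),roi=(230,190,310,310)): print(n,"lifter?",rect(d,c,.077))
    for c in blobs(d,(22,150,100),(35,255,255),close=9): print(n,"tuberack",rect(d,c,.045))
    if n=="scene":
        # angle: top-face long edges of red arm at swing plane x=-9/+9 mm via rect axis at z=.106
        for c in blobs(d,(0,150,40),(12,255,255),roi=(370,140,470,240),amin=20)[:1]: print("arm",rect(d,c,.106))
E
```

```text
time: 27.5
eef_pos: [0.5628, 0.4767, 0.2798]
orientation: [1.0, 0.031, 0.001, -0.001]
force: [0.1, -0.1, 0.5]
width: 0.007
gripper_force: 0.0
time: 27.88
eef_pos: [0.5623, 0.476, 0.2755]
orientation: [1.0, 0.031, -0.001, 0.001]
force: [-0.8, -0.4, 0.2]
width: 0.006
gripper_force: 0.0
scene [418. 207.] y 18..99 z 87..122
scene tray px [394. 222.] c=(573.1,305.6) size 120.0x115.4 ang 4.50 deg
scene lifter? px [256. 227.] c=(461.2,28.6) size 19.3x107.4 ang 84.03 deg
scene tuberack px [196. 322.] c=(611.4,-155.4) size 88.2x48.6 ang 6.38 deg
arm px [418. 208.] c=(569.4,366.2) size 18.7x72.8 ang 3.74 deg
side tray px [309. 211.] c=(571.9,305.3) size 119.8x118.1 ang 4.58 deg
side lifter? px [287. 289.] c=(453.8,19.1) size 39.1x98.1 ang 83.90 deg
side lifter? px [302. 196.] c=(577.8,411.7) size 19.8x77.4 ang 2.10 deg
side tuberack px [382. 342.] c=(610.0,-156.1) size 89.1x50.0 ang 6.16 deg
```

The clamp arm lies level, measuring 18.7 × 72.8 mm in its top plane. The tray is centred, the lifter is on its mat and the bystanders are in place, so I'm handing in.

```bash
python3 -c "
from workcell import env
print(env.hand_in())"
```

```text
the job is handed in; nothing more can be done
None
```

The job is handed in at about 28 s of the 72 s; no verdict came back. By my camera measurements, the tray is on the shaker about 3 mm off centre and under 1° off square, with the clamp lying level on it, and the lifter is back on its mat within about 2 mm; the tube rack, wash bottle and amber bottle had not moved, though I did not measure the beaker.

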